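# Sort the bored sleeves into their measuring nests

## Task

Pick out the four bored steel sleeves standing on the workbench and stand each one upright in the recess of the red nest that belongs to its size: the widest sleeve in the widest nest, the second widest in the second widest, and so on down to the narrowest. Each must stand flat on the recess floor, not on the rim. Leave the solid steel slugs where they are.

Things in the scene. Friction and masses are not known exactly. Their poses are not given: they have to be found in the camera images.
- sleeve58_center (a point): The widest sleeve: a loose plain steel tube standing upright on the bench, 58 mm outside diameter, 50 mm tall, with an open bore of 40 mm right through. This point is its centre, on the axis and half-way up (25 mm above its foot); z along the axis.
- sleeve46_center (a point): The second widest sleeve: a loose plain steel tube standing upright on the bench, 46 mm outside diameter, 50 mm tall, with an open bore of 31 mm right through. This point is its centre, on the axis and half-way up (25 mm above its foot); z along the axis.
- sleeve36_center (a point): The third widest sleeve: a loose plain steel tube standing upright on the bench, 36 mm outside diameter, 50 mm tall, with an open bore of 23 mm right through. This point is its centre, on the axis and half-way up (25 mm above its foot); z along the axis.
- sleeve26_center (a point): The narrowest sleeve: a loose plain steel tube standing upright on the bench, 26 mm outside diameter, 50 mm tall, with an open bore of 15 mm right through. This point is its centre, on the axis and half-way up (25 mm above its foot); z along the axis.
- nest58_floor (a point): The widest nest: a round red plastic holder fixed to the bench, 86 mm outside diameter and 12 mm tall, with a flat round recess (black floor) of 74 mm diameter, 4 mm deep. This point is the middle of the recess floor, 8 mm above the bench; z up. The sleeve that belongs here is the widest one (58 mm), with about 8 mm to spare all round; fingers that reach lower than 4 mm above the sleeve's foot would meet the rim.
- nest46_floor (a point): The second widest nest: a round red plastic holder fixed to the bench, 74 mm outside diameter and 12 mm tall, with a flat round recess (black floor) of 62 mm diameter, 4 mm deep. This point is the middle of the recess floor, 8 mm above the bench; z up. The sleeve that belongs here is the second widest one (46 mm), with about 8 mm to spare all round; fingers that reach lower than 4 mm above the sleeve's foot would meet the rim.
- nest36_floor (a point): The third widest nest: a round red plastic holder fixed to the bench, 64 mm outside diameter and 12 mm tall, with a flat round recess (black floor) of 52 mm diameter, 4 mm deep. This point is the middle of the recess floor, 8 mm above the bench; z up. The sleeve that belongs here is the third widest one (36 mm), with about 8 mm to spare all round; fingers that reach lower than 4 mm above the sleeve's foot would meet the rim.
- nest26_floor (a point): The narrowest nest: a round red plastic holder fixed to the bench, 54 mm outside diameter and 12 mm tall, with a flat round recess (black floor) of 42 mm diameter, 4 mm deep. This point is the middle of the recess floor, 8 mm above the bench; z up. The sleeve that belongs here is the narrowest one (26 mm), with about 8 mm to spare all round; fingers that reach lower than 4 mm above the sleeve's foot would meet the rim.
- slug48_center (a point): A loose solid steel slug of 48 mm diameter, 50 mm tall, standing upright among the sleeves; it has no bore and is to be left alone. This point is its centre, half-way up. (A loose 36 mm aluminium block, 34 mm tall, stands among them too, at least 80 mm from its neighbours, centre to centre.)
- slug34_center (a point): A loose solid steel slug of 34 mm diameter, 50 mm tall, standing upright among the sleeves; it has no bore and is to be left alone. This point is its centre, half-way up. (A loose 36 mm aluminium block, 34 mm tall, stands among them too, at least 80 mm from its neighbours, centre to centre.)
Things that resemble listed ones, but are neither listed nor needed, are in the scene too. What is shaped like the part that bears nest46_floor but green is not meant.

How it is judged:
By the outcome, as a careful person would: the job done as asked, in the order asked, and still so for the second after the job is handed in, with the robot touching nothing.
It also fails if it takes over 96 s, if anything falls off the work surface, if the arm or the gripper's body presses on something with over 40 N, if the wrist force passes 120 N, or if a joint passes its speed limit or range.

## Robot

A 6-joint arm with a two-finger parallel gripper is mounted at the origin on the work surface. World frame = base frame: x ahead of the robot, y to its left, z up, the work surface at z = 0. Lengths are in mm, angles in rad, forces in N, time in s.
With the tool pointing down it reaches from about 275 to 750 mm from the base axis. Payload 10.2 kg.
Tool frame: the origin (TCP) lies between the finger pads; the fingertips stand 17 mm ahead of it and the grasp point (between the pads) lies 2 mm behind it (tips_ahead is the distance from the TCP to the fingertips, in mm); z points along the fingers, y is the line along which they close (so a half turn about z gives the same grasp; the last joint's range is limited). The gripper opens to 85 mm and grips with 20 to 120 N. Pads are 22 mm wide; open, the fingers measure 114 mm over their backs; the gripper's body (76 mm by 85 mm) begins 54 mm behind the grasp point. The pads swing forward as they close: fully open they stand 13 mm farther back than shut.
Start: joints at [-1.368, 0.313, 1.498, -0, 1.331, -0.223], TCP at [216.839, -478.134, 228.194] pointing down, gripper open.
Joint ranges: [-2.94, 2.94], [-0.97, 2.17], [0.19, 2.56], [-1.23, 4.37], [0.02, 3.11], [-2.88, 2.88]. Speed limits (rad/s): [2.39, 2.39, 3.01, 3.14, 3.14, 3.14].

## Interface

Orientations are given as a unit quaternion [w, x, y, z].
In Python, from rig import sense, capture, finish_job, boxes_of, tips_ahead gives the robot as it stands.
- The arm moves only by the tool drive_tool, never from a script. Its argument "commands" is text: rows parted by semicolons, each of 7 numbers parted by spaces: the shift along the world's x, y, z in units of 0.1 m (1.0 is 0.1 m), then the turn, a rotation vector about the world's x, y, z in units of pi/4 rad (1.0 is pi/4 rad), then the opening in per cent of the stroke, from 0 (shut) to 100 (fully open). A call has 1 to 20 rows; each row shifts and turns the commanded pose from where the row before left it; what a row does not reach is not made up. A row lasts 1/12 s, in which the tool goes at most 41.7 mm and 7.16 degrees, less where a joint would pass 70% of its speed; a pose out of reach is approached as far as the arm can. A call with a number of a shift or a turn outside -1 to 1 is refused whole. A call with a gripper value outside its range is refused whole. The fingers move at their own pace and stop on an object; "force" is the grip in N (left out, the last holds). Time passes only in rows, so rows that do not move let the fingers close. It gives the time, the measured TCP pose, the force, the opening and the grip force at its end, in the units of the state.
- sense(): the state, without advancing time (a new reading comes with each control period).
- capture(name): name is "scene" or "top"; returns a dict with "pixels" (420x560x3 uint8, blue, green, red), "fov_y" (degrees; the focal length in pixels is half the picture's height over the tangent of half this angle, whatever the lens; pixels are square), "cx", "cy" (the principal point, pixels), "k1" (the pictures are not rectified: a ray, as slopes to the right and down, at radius r is drawn at 1 + k1 r^2 times it, then the intrinsics apply), "position" and "attitude" of the camera in the world. Camera axes: x right, y down, z forward; pixel columns grow to the right and rows downward; lengths in mm; the calibration is good to about 2 mm. A picture is of the moment at which its call begins. There is no depth.
- finish_job(): hands the job in; it is judged then, once.
Trained networks look in a picture, given as the dict that the camera call returned (one of the last four; its "shot" number tells which), for a name from the list of things; names that differ only in an ending like _2 or _b are one class to them, and where a whole thing is asked for, a point or a joint stands for the part that bears it (a point fixed in the world has none). Each returns a list of dicts, best first, with "confidence" (0 to 1); they miss things now and then, are a little off and sometimes report something else, mostly with a low value. They report only what shows in the picture. A call takes as long as a camera call. They do not tell look-alikes from the thing itself.
- boxes_of(picture, name): "position" ([column, row] in pixels, amid what is visible of it).
The state is a dict: "time_s": time; "joints": joint angles; "dq": joint speeds; "tau": joint torques, N m; "eef_pos": TCP position; "ee_rot": TCP orientation; "force": force on the tool from outside, world axes, zero at the start; "wrist_torque": the same for the moment, N m; "grip_width": opening from 0.0 (shut) to 1.0 (fully open); "grip_force": force on a finger pad.
Only numpy, scipy, OpenCV 4.12 (cv2) and the standard library are available. Lean on these libraries where they do the work, as an engineer would, in place of code of your own. Each camera call takes 0.05 s, during which the arm holds its last target. There are 200 camera calls.

## Working session

There is one attempt and no reset: what is moved stays moved. The work goes in short steps, Python scripts to look and compute and a tool call to move; the robot and the scene stay as the last step left them, time stands still between calls to the robot, and variables do not carry over. Pictures are saved under pics/ and viewed, at most 14 in all, crops included, and the job is handed in when it is done.

Besides the shell and the picture viewer there is one more tool, called after ">>>" in YAML: its name, and indented under it one key for each argument. drive_tool: Moves the arm, as the interface text tells. Shifts and turns lie within -1 to 1; 1 stands for 0.1 m of shift or pi/4 rad of turn. Its arguments: {"type":"object","properties":{"commands":{"type":"string"},"force":{"type":"number"}},"required":["commands"]}

```bash
mkdir -p pics
cat > h.py <<'E'
import numpy as np, cv2
from scipy.spatial.transform import Rotation as R
def rot(q): return R.from_quat([q[1],q[2],q[3],q[0]]).as_matrix()
def K(p):
    h,w=p["pixels"].shape[:2]; f=h/2/np.tan(np.radians(p["fov_y"])/2)
    return f
def ray(p,uv):
    f=K(p); d=np.array([(uv[0]-p["cx"])/f,(uv[1]-p["cy"])/f]); s=d.copy()
    for _ in range(20): s=d/(1+p["k1"]*(s@s))
    A=np.array(p["attitude"]); M=rot(A) if A.size==4 else A
    return M@np.array([s[0],s[1],1.])
def at_z(p,uv,z):
    d=ray(p,uv); c=np.array(p["position"]); return (c+d*(z-c[2])/d[2])[:2]
def proj(p,X):
    A=np.array(p["attitude"]); M=rot(A) if A.size==4 else A
    c=M.T@(np.array(X,float)-np.array(p["position"])); s=c[:2]/c[2]
    s=s*(1+p["k1"]*(s@s)); return s*K(p)+[p["cx"],p["cy"]]
E
python3 - <<'E'
from rig import *
from h import *
for n in("top","scene"):
    p=capture(n); cv2.imwrite(f"pics/{n}0.png",cv2.resize(p["pixels"],(800,600),interpolation=cv2.INTER_CUBIC))
    print(n,{k:v for k,v in p.items() if k!="pixels"})
    for o in ["sleeve58_center","sleeve46_center","sleeve36_center","sleeve26_center","slug48_center","slug34_center","nest58_floor","nest46_floor","nest36_floor","nest26_floor"]:
        z=8 if 'nest' in o else 50
        print(o,[(np.round(b["position"]).tolist(),round(b["confidence"],2),np.round(at_z(p,b["position"],z)).tolist()) for b in boxes_of(p,o)[:5]])
s=sense();print(s)
E
```

```text
top {'fov_y': 46.65084869818425, 'cx': 282.3547676913496, 'cy': 206.45169845456047, 'k1': -0.14918250561794302, 'position': array([ 349.74537722,   16.19323951, 1098.35520249]), 'attitude': array([-0.06279736,  0.70570224, -0.7024839 ,  0.06750703]), 'shot': 1}
sleeve58_center [([235.0, 262.0], 0.62, [424.0, 112.0])]
sleeve46_center [([437.0, 254.0], 0.67, [442.0, -331.0]), ([237.0, 248.0], 0.5, [454.0, 107.0])]
sleeve36_center [([192.0, 237.0], 0.56, [477.0, 207.0]), ([438.0, 252.0], 0.27, [445.0, -332.0])]
sleeve26_center [([341.0, 258.0], 0.45, [433.0, -117.0])]
slug48_center [([378.0, 239.0], 0.65, [475.0, -200.0])]
slug34_center [([139.0, 258.0], 0.84, [431.0, 321.0]), ([437.0, 253.0], 0.33, [444.0, -330.0])]
nest58_floor [([196.0, 178.0], 0.95, [619.0, 209.0])]
nest46_floor [([381.0, 178.0], 0.84, [621.0, -220.0]), ([327.0, 217.0], 0.7, [529.0, -92.0])]
nest36_floor [([309.0, 163.0], 0.95, [657.0, -53.0])]
nest26_floor [([249.0, 151.0], 0.68, [685.0, 88.0])]
scene {'fov_y': 43.94709423043835, 'cx': 277.07271171948554, 'cy': 205.23717274457178, 'k1': 0.025576772760504938, 'posit
[... 693 characters left out ...]
0.0])]
{'time_s': 1.1, 'joints': array([-1.36840860e+00,  3.12899752e-01,  1.49771099e+00,  1.86229451e-05,
        1.33101811e+00, -2.23381306e-01]), 'dq': array([ 0.00027153, -0.00025425, -0.00206945, -0.00090529,  0.00053816,
        0.00016635]), 'tau': array([ 3.57712452e-04, -4.12170303e+01, -2.59898829e+01, -2.46469399e-04,
        5.82596131e-04,  1.41428066e-05]), 'eef_pos': array([ 216.83800711, -478.12581373,  228.19016196]), 'ee_rot': array([-1.80040629e-05,  9.77426007e-01,  2.11278015e-01,  9.23452764e-06]), 'force': array([ 0.02489336, -0.57679197,  0.36923858]), 'wrist_torque': array([-0.0505459 ,  0.0076749 , -0.00431938]), 'grip_force': 0.0, 'grip_width': 1.001533268093886}
```

View both.

View pics/top0.png

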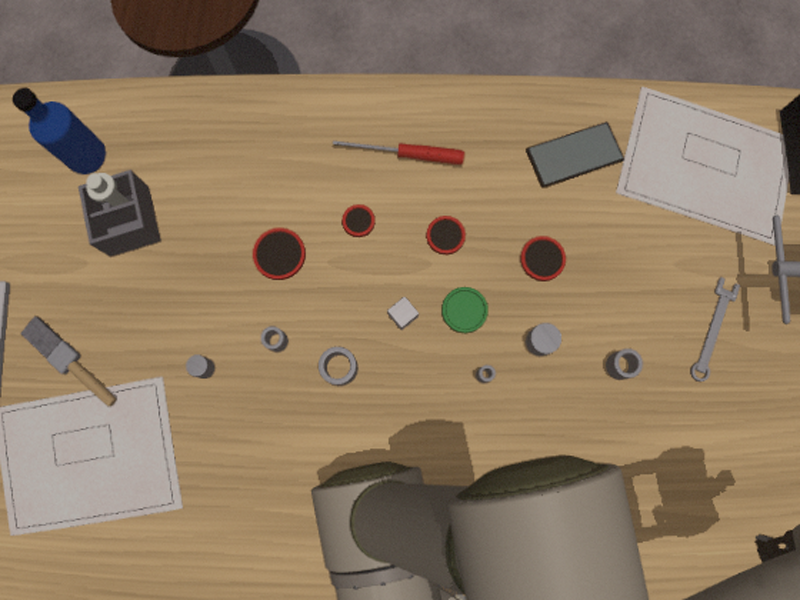

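View pics/scene0.png

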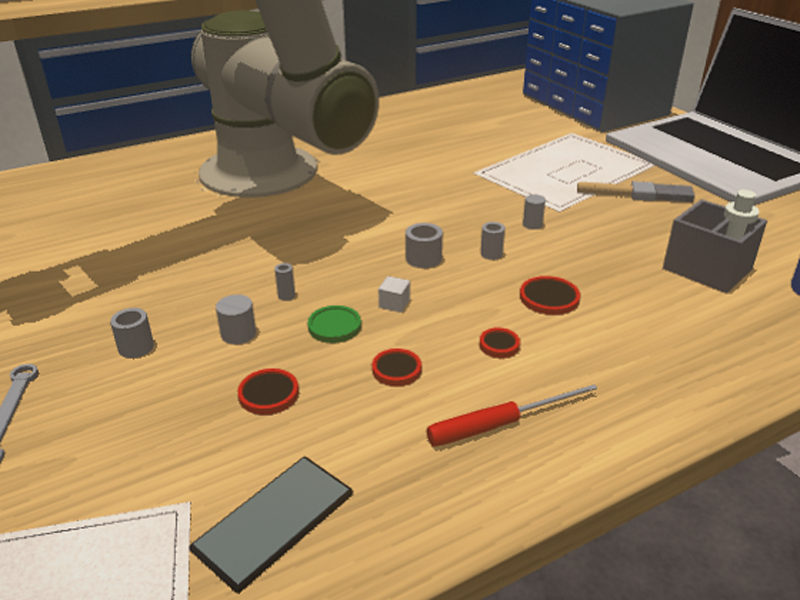

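The top picture shows, at 800x600 scale: the sleeves at (338,366), (625,363), (273,338) and (486,373), the slugs at (545,338) and (199,366), and the red nests at (279,253), (543,258), (445,235) and (358,220). The green decoy is at (465,310). The scene view shows the same layout.

```bash
cat >> h.py <<'E'
from scipy.optimize import least_squares
def hull(p,xy,r,z0,z1):
    a=np.linspace(0,2*np.pi,40)
    P=np.array([proj(p,[xy[0]+r*np.cos(t),xy[1]+r*np.sin(t),z]) for z in(z0,z1) for t in a],np.float32)
    return cv2.convexHull(P)
def cen(c):
    m=cv2.moments(c); return np.array([m["m10"]/m["m00"],m["m01"]/m["m00"]]),m["m00"]
def measure(pics,xy,r,z0,z1,kind):
    """centre by matching silhouette centroids; returns xy, residual px, area ratios"""
    obs=[]
    for p in pics:
        hsv=cv2.cvtColor(p["pixels"],cv2.COLOR_BGR2HSV).astype(int); H,S,V=hsv[...,0],hsv[...,1],hsv[...,2]
        m=(S<60) if kind=="steel" else (((H<6)|(H>172))&(S>170)&(V>60))
        w=np.zeros(m.shape,np.uint8); cv2.fillPoly(w,[hull(p,xy,r+18,z0,z1).astype(int)],1)
        pts=np.argwhere(m&(w>0))[:,::-1].astype(np.float32)
        n,l,st,_=cv2.connectedComponentsWithStats((m&(w>0)).astype(np.uint8))
        pts=np.argwhere(l==1+np.argmax(st[1:,4]))[:,::-1].astype(np.float32)
        obs.append(cen(cv2.convexHull(pts)))
    f=lambda q:np.concatenate([cen(hull(p,q,r,z0,z1))[0]-o[0] for p,o in zip(pics,obs)])
    s=least_squares(f,xy); return s.x,s.fun,[o[1]/cen(hull(p,s.x,r,z0,z1))[1] for p,o in zip(pics,obs)]
E
python3 - <<'E'
from rig import *
from h import *
import rig
t=rig.tips_ahead; print(t, t() if callable(t) else "")
P=[capture("top"),capture("scene")]
np.set_printoptions(precision=2,suppress=True)
S={"s58":(236,256,29),"s46":(438,254,23),"s36":(191,237,18),"s26":(340,261,13),"slug48":(381,237,24),"slug34":(139,256,17)}
N={"n58":(195,177,43),"n46":(380,180,37),"n36":(312,164,32),"n26":(251,154,27)}
for k,(u,v,r) in {**S,**N}.items():
    n=k[0]=="n"; z=12 if n else 50
    x=at_z(P[0],(u,v),z*.8)
    print(k,*measure(P,x,r,0,z,"red" if n else "steel"), *measure(P[:1],x,r,0,z,"red" if n else "steel")[::2])
E
```

```text
17.0 
s58 [438.65 111.07] [-0.26 -0.12 -0.15  0.12] [0.8965192523235341, 0.8737610166394053] [438.39 110.53] [0.8968382031811445]
s46 [ 442.26 -336.02] [-0.4  -0.2  -0.39 -0.19] [0.8710050413125131, 0.8877320874261193] [ 441.8  -336.94] [0.8705927153655112]
s36 [479.6  211.53] [-0.19  0.15 -0.29  0.08] [0.8252418471579, 0.8161241442413046] [479.93 211.11] [0.8254431801362277]
s26 [ 427.73 -116.24] [-0.47 -0.21 -0.41 -0.06] [0.7786766621430246, 0.8000837263500739] [ 427.25 -116.39] [0.7786925643507099]
slug48 [ 481.04 -208.57] [-0.23 -0.02 -0.67  0.02] [0.8783173260255431, 0.8852607757706343] [ 480.99 -209.1 ] [0.8780589425511943]
slug34 [434.71 328.49] [-0.83  0.24 -0.64  3.55] [0.8479062920479532, 1.626408668193885] [435.28 326.62] [0.8491174508121061]
n58 [621.14 213.8 ] [-0.79  0.07 -0.54  0.96] [0.8930070039768483, 0.7376041115484032] [621.3  211.95] [0.8929094444961946]
n46 [ 614.41 -215.22] [-0.64  0.67 -0.26  0.75] [0.8649208038808732, 0.7597905292923595] [ 616.03 -216.79] [0.8656458282233431]
n36 [652.93 -57.35] [-0.3   0.5  -0.59  0.98] [0.8488843253638825, 0.7210850459146696] [654.14 -58.71] [0.8493094083252937]
n26 [677.18  85.63] [-0.59  0.15 -0.31  1.07] [0.8206186383694853, 0.6516904967705092] [677.41  83.37] [0.8206939843865827]
```

>>> drive_tool:
  commands: "0.123 0.327 -0.055 0 0 0.081 100;0.123 0.327 -0.055 0 0 0.081 100;0.123 0.327 -0.055 0 0 0.081 100;0.123 0.327 -0.055 0 0 0.081 100;0.123 0.327 -0.055 0 0 0.081 100;0.123 0.327 -0.055 0 0 0.081 100;0.123 0.327 -0.055 0 0 0.081 100;0.123 0.327 -0.055 0 0 0.081 100;0.123 0.327 -0.055 0 0 0.081 100;0.123 0.327 -0.055 0 0 0.081 100;0.123 0.327 -0.055 0 0 0.081 100;0.123 0.327 -0.055 0 0 0.081 100;0.123 0.327 -0.055 0 0 0.081 100;0.123 0.327 -0.055 0 0 0.081 100;0.123 0.327 -0.055 0 0 0.081 100;0.123 0.327 -0.055 0 0 0.081 100;0.123 0.327 -0.055 0 0 0.081 100;0.123 0.327 -0.055 0 0 0.081 100;0 0 0 0 0 0 100;0 0 0 0 0 0 100"
  force: 60

```text
time_s: 2.87
eef_pos: [438.1, 111.6, 128.8]
ee_rot: [-0.0, 0.706, 0.708, -0.0]
force: [0.4, 0.9, -0.7]
grip_width: 1.002
grip_force: 0.0
```

>>> drive_tool:
  commands: "0 0 -0.25 0 0 0 100;0 0 -0.25 0 0 0 100;0 0 -0.25 0 0 0 100;0 0 -0.15 0 0 0 100;0 0 -0.12 0 0 0 100;0 0 0 0 0 0 100;0 0 0 0 0 0 50;0 0 0 0 0 0 50;0 0 0 0 0 0 50;0 0 0 0 0 0 50;0 0 0 0 0 0 50;0 0 0 0 0 0 50"
  force: 60

```text
time_s: 3.87
eef_pos: [439.3, 110.0, 29.0]
ee_rot: [0.001, 0.707, 0.707, 0.001]
force: [-2.5, -3.0, 10.3]
grip_width: 0.652
grip_force: 61.5
```

>>> drive_tool:
  commands: "0 0 0.1 0 0 0 40;0 0 0.2 0 0 0 40;0 0 0.3 0 0 0 40;0 0 0.3 0 0 0 40;0 0 0 0 0 0 40;0 0 0 0 0 0 40"
  force: 60

```text
time_s: 4.37
eef_pos: [438.5, 110.4, 118.2]
ee_rot: [0.001, 0.707, 0.707, 0.001]
force: [0.5, -0.2, -6.6]
grip_width: 0.651
grip_force: 66.3
```

Run:
```python
from rig import *
from h import *
p=capture("scene"); cv2.imwrite("pics/a.png",cv2.resize(p["pixels"][80:290,180:460],None,fx=2.8,fy=2.8))
```

```text
(no output)
```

View pics/a.png

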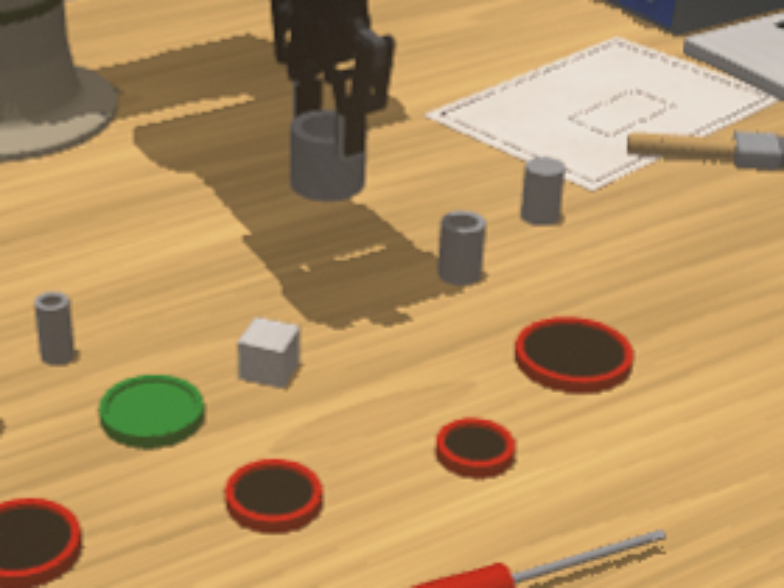

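The crop shows the wide sleeve held upright in the gripper at (328,155), clear of the bench.

>>> drive_tool:
  commands: "0.1 0.06 0 0 0 0 40;0.2 0.11 0 0 0 0 40;0.25 0.14 0 0 0 0 40;0.25 0.14 0 0 0 0 40;0.25 0.14 0 0 0 0 40;0.25 0.14 0 0 0 0 40;0.25 0.14 0 0 0 0 40;0.175 0.1 0 0 0 0 40;0.1 0.056 0 0 0 0 40;0 0 -0.2 0 0 0 40;0 0 -0.2 0 0 0 40;0 0 -0.2 0 0 0 40;0 0 -0.1 0 0 0 40;0 0 0 0 0 0 40;0 0 0 0 0 0 40"
  force: 60

```text
time_s: 5.67
eef_pos: [620.3, 212.9, 46.3]
ee_rot: [-0.001, 0.707, 0.707, -0.001]
force: [0.6, -0.5, -5.1]
grip_width: 0.653
grip_force: 66.3
```

>>> drive_tool:
  commands: "0 0 -0.04 0 0 0 40;0 0 -0.03 0 0 0 40;0 0 -0.02 0 0 0 40;0 0 0 0 0 0 40;0 0 0 0 0 0 40"
  force: 60

```text
time_s: 6.08
eef_pos: [620.8, 213.1, 38.4]
ee_rot: [0.0, 0.707, 0.707, 0.0]
force: [0.6, -0.6, -4.9]
grip_width: 0.648
grip_force: 66.3
```

Run:
```python
from rig import *
from h import *
p=capture("scene"); a=p["pixels"][130:260,310:480]
q=capture("top"); b=q["pixels"][110:240,110:280]
cv2.imwrite("pics/b.png",cv2.resize(np.hstack([a,b]),None,fx=2.3,fy=2.3))
```

```text
(no output)
```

View pics/b.png

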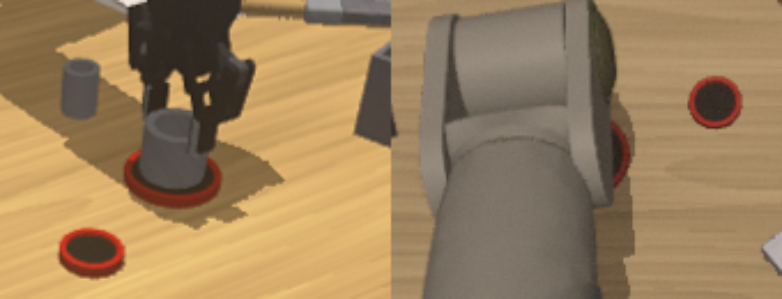

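The left half of the crop shows the sleeve within the widest nest's recess at (175,150), hovering just above the floor. Lowering to contact and releasing.

>>> drive_tool:
  commands: "0 0 -0.01 0 0 0 40;0 0 -0.01 0 0 0 40;0 0 0 0 0 0 40;0 0 0 0 0 0 40"
  force: 60

```text
time_s: 6.52
eef_pos: [621.0, 213.1, 37.2]
ee_rot: [0.0, 0.707, 0.707, 0.0]
force: [-4.3, -0.7, 4.5]
grip_width: 0.652
grip_force: 67.3
```

Contact (force rose by about 9 N). Release and retreat.

>>> drive_tool:
  commands: "0 0 0 0 0 0 75;0 0 0 0 0 0 85;0 0 0 0 0 0 100;0 0 0 0 0 0 100;0 0 0 0 0 0 100;0 0 0 0 0 0 100;0 0 0.1 0 0 0 100;0 0 0.3 0 0 0 100;0 0 0.3 0 0 0 100;0 0 0.3 0 0 0 100;0 0 0 0 0 0 100"

```text
time_s: 7.43
eef_pos: [623.3, 213.6, 143.9]
ee_rot: [0.003, 0.707, 0.707, 0.005]
force: [0.3, -0.2, 0.8]
grip_width: 0.997
grip_force: 0.0
```

>>> drive_tool:
  commands: "-0.105 -0.323 0 0 0 0 100;-0.105 -0.323 0 0 0 0 100;-0.105 -0.323 0 0 0 0 100;-0.105 -0.323 0 0 0 0 100;-0.105 -0.323 0 0 0 0 100;-0.105 -0.323 0 0 0 0 100;-0.105 -0.323 0 0 0 0 100;-0.105 -0.323 0 0 0 0 100;-0.105 -0.323 0 0 0 0 100;-0.105 -0.323 0 0 0 0 100;-0.105 -0.323 0 0 0 0 100;-0.105 -0.323 0 0 0 0 100;-0.105 -0.323 0 0 0 0 100;-0.105 -0.323 0 0 0 0 100;-0.105 -0.323 0 0 0 0 100;-0.105 -0.323 0 0 0 0 100;-0.105 -0.323 0 0 0 0 100;0 0 0 0 0 0 100;0 0 0 0 0 0 100;0 0 0 0 0 0 100"

```text
time_s: 9.1
eef_pos: [442.3, -335.7, 136.5]
ee_rot: [0.0, 0.707, 0.707, 0.0]
force: [0.8, 0.3, 0.1]
grip_width: 1.0
grip_force: 0.0
```

Run:
```python
from rig import *
from h import *
p=capture("scene"); a=p["pixels"][130:260,310:480]; b=p["pixels"][150:280,20:190]
cv2.imwrite("pics/c.png",cv2.resize(np.hstack([a,b]),None,fx=2.3,fy=2.3))
q=capture("top")
print(measure([q],np.array([621.,213]),29,8,58,"steel"))
print(measure([q],np.array([654.,-58]),32,0,12,"red"))
```

```text
(array([618.58427957, 211.86385887]), array([2.70632370e-07, 5.35982224e-07]), [0.9687073305663675])
(array([653.98635696, -57.98234167]), array([ 3.10156282e-03, -1.86665454e-05]), [0.8459639838524745])
```

View pics/c.png

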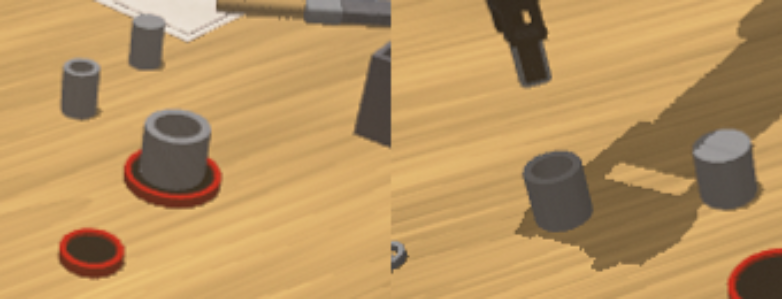

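The widest sleeve stands in its nest at (175,150) in the crop; the gripper is above the 46 mm sleeve at (557,190).

>>> drive_tool:
  commands: "0 0 -0.25 0 0 0 100;0 0 -0.25 0 0 0 100;0 0 -0.25 0 0 0 100;0 0 -0.2 0 0 0 100;0 0 -0.1 0 0 0 100;0 0 -0.02 0 0 0 100;0 0 0 0 0 0 35;0 0 0 0 0 0 35;0 0 0 0 0 0 35;0 0 0 0 0 0 35;0 0 0 0 0 0 35;0 0 0 0 0 0 35;0 0 0 0 0 0 35;0 0 0 0 0 0 35"

```text
time_s: 10.37
eef_pos: [442.9, -336.5, 30.8]
ee_rot: [0.001, 0.707, 0.707, 0.0]
force: [0.6, 1.6, 6.5]
grip_width: 0.507
grip_force: 61.5
```

>>> drive_tool:
  commands: "0 0 0.1 0 0 0 30;0 0 0.2 0 0 0 30;0 0 0.3 0 0 0 30;0 0 0.3 0 0 0 30;0 0 0 0 0 0 30;0 0 0 0 0 0 30"

```text
time_s: 10.87
eef_pos: [442.6, -336.4, 120.8]
ee_rot: [0.001, 0.707, 0.707, -0.0]
force: [-0.3, -0.3, -5.1]
grip_width: 0.509
grip_force: 62.6
```

>>> drive_tool:
  commands: "0.1 0.07 0 0 0 0 30;0.2 0.14 0 0 0 0 30;0.25 0.17 0 0 0 0 30;0.25 0.17 0 0 0 0 30;0.25 0.17 0 0 0 0 30;0.25 0.17 0 0 0 0 30;0.2 0.14 0 0 0 0 30;0.15 0.11 0 0 0 0 30;0.08 0.06 0 0 0 0 30;0 0 -0.2 0 0 0 30;0 0 -0.2 0 0 0 30;0 0 -0.2 0 0 0 30;0 0 -0.12 0 0 0 30;0 0 -0.05 0 0 0 30;0 0 0 0 0 0 30;0 0 0 0 0 0 30"

```text
time_s: 12.2
eef_pos: [615.5, -216.3, 42.8]
ee_rot: [0.0, 0.707, 0.707, 0.0]
force: [0.4, -0.1, -3.2]
grip_width: 0.501
grip_force: 62.6
```

>>> drive_tool:
  commands: "0 0 -0.02 0 0 0 30;0 0 -0.01 0 0 0 30;0 0 -0.01 0 0 0 30;0 0 0 0 0 0 30;0 0 0 0 0 0 30"

```text
time_s: 12.62
eef_pos: [615.5, -216.2, 38.9]
ee_rot: [0.001, 0.707, 0.707, 0.0]
force: [-0.9, -0.0, 0.7]
grip_width: 0.502
grip_force: 63.0
```

>>> drive_tool:
  commands: "0 0 -0.005 0 0 0 55;0 0 0 0 0 0 65;0 0 0 0 0 0 80;0 0 0 0 0 0 100;0 0 0 0 0 0 100;0 0 0 0 0 0 100;0 0 0.1 0 0 0 100;0 0 0.3 0 0 0 100;0 0 0.3 0 0 0 100;0 0 0.3 0 0 0 100;0 0 0 0 0 0 100"

```text
time_s: 13.53
eef_pos: [617.5, -217.2, 145.3]
ee_rot: [0.005, 0.707, 0.707, 0.002]
force: [0.9, -0.1, 1.1]
grip_width: 0.996
grip_force: 0.0
```

>>> drive_tool:
  commands: "-0.105 0.329 0 0 0 0 100;-0.105 0.329 0 0 0 0 100;-0.105 0.329 0 0 0 0 100;-0.105 0.329 0 0 0 0 100;-0.105 0.329 0 0 0 0 100;-0.105 0.329 0 0 0 0 100;-0.105 0.329 0 0 0 0 100;-0.105 0.329 0 0 0 0 100;-0.105 0.329 0 0 0 0 100;-0.105 0.329 0 0 0 0 100;-0.105 0.329 0 0 0 0 100;-0.105 0.329 0 0 0 0 100;-0.1 0.329 0 0 0 0 100;0 0 0 0 0 0 100;0 0 0 0 0 0 100;0 0 0 0 0 0 100"

```text
time_s: 14.87
eef_pos: [479.5, 211.3, 138.1]
ee_rot: [0.0, 0.707, 0.707, 0.0]
force: [0.2, -0.0, -0.2]
grip_width: 0.999
grip_force: 0.0
```

Run:
```python
from rig import *
from h import *
p=capture("scene"); b=p["pixels"][130:260,310:480]; a=p["pixels"][200:330,90:260]
cv2.imwrite("pics/d.png",cv2.resize(np.hstack([a,b]),None,fx=2.3,fy=2.3))
```

```text
(no output)
```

View pics/d.png

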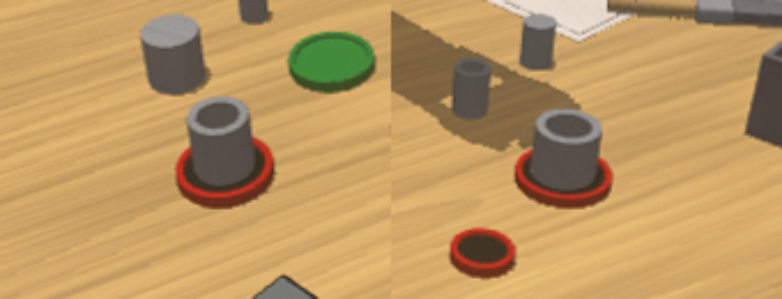

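The 46 mm sleeve stands in its nest at (222,140) in the crop, and the 58 mm sleeve is still seated at (567,150). Next is the 36 mm one at (470,90).

>>> drive_tool:
  commands: "0 0 -0.25 0 0 0 100;0 0 -0.25 0 0 0 100;0 0 -0.25 0 0 0 90;0 0 -0.2 0 0 0 80;0 0 -0.1 0 0 0 70;0 0 -0.03 0 0 0 70;0 0 0 0 0 0 25;0 0 0 0 0 0 25;0 0 0 0 0 0 25;0 0 0 0 0 0 25;0 0 0 0 0 0 25;0 0 0 0 0 0 25;0 0 0 0 0 0 25;0 0 0 0 0 0 25"

```text
time_s: 16.08
eef_pos: [480.2, 211.7, 31.2]
ee_rot: [0.001, 0.707, 0.707, 0.001]
force: [0.5, -2.0, 6.8]
grip_width: 0.399
grip_force: 59.5
```

>>> drive_tool:
  commands: "0 0 0.1 0 0 0 20;0 0 0.2 0 0 0 20;0 0 0.3 0 0 0 20;0 0 0.3 0 0 0 20;0 0 0 0 0 0 20;0 0 0 0 0 0 20"

```text
time_s: 16.58
eef_pos: [479.7, 211.9, 121.4]
ee_rot: [0.001, 0.707, 0.707, 0.001]
force: [0.1, -0.1, -3.2]
grip_width: 0.402
grip_force: 60.4
```

>>> drive_tool:
  commands: "0.1 -0.16 0 0 0 0 20;0.2 -0.31 0 0 0 0 20;0.2 -0.31 0 0 0 0 20;0.2 -0.31 0 0 0 0 20;0.2 -0.31 0 0 0 0 20;0.2 -0.31 0 0 0 0 20;0.2 -0.31 0 0 0 0 20;0.2 -0.31 0 0 0 0 20;0.15 -0.23 0 0 0 0 20;0.09 -0.14 0 0 0 0 20;0 0 0 0 0 0 20;0 0 -0.2 0 0 0 20;0 0 -0.2 0 0 0 20;0 0 -0.2 0 0 0 20;0 0 -0.12 0 0 0 20;0 0 -0.05 0 0 0 20;0 0 0 0 0 0 20;0 0 0 0 0 0 20"

```text
time_s: 18.08
eef_pos: [653.5, -58.1, 43.3]
ee_rot: [0.0, 0.707, 0.707, 0.0]
force: [-0.0, -0.2, -2.3]
grip_width: 0.399
grip_force: 60.4
```

>>> drive_tool:
  commands: "0 0 -0.02 0 0 0 20;0 0 -0.01 0 0 0 20;0 0 -0.01 0 0 0 20;0 0 -0.005 0 0 0 20;0 0 0 0 0 0 20;0 0 0 0 0 0 20"

```text
time_s: 18.58
eef_pos: [653.7, -58.5, 39.2]
ee_rot: [0.001, 0.707, 0.707, 0.0]
force: [-1.6, 0.3, 5.8]
grip_width: 0.397
grip_force: 61.1
```

>>> drive_tool:
  commands: "0 0 0 0 0 0 45;0 0 0 0 0 0 55;0 0 0 0 0 0 70;0 0 0 0 0 0 80;0 0 0 0 0 0 80;0 0 0 0 0 0 80;0 0 0.1 0 0 0 80;0 0 0.3 0 0 0 80;0 0 0.3 0 0 0 80;0 0 0.3 0 0 0 80;0 0 0 0 0 0 80"

```text
time_s: 19.5
eef_pos: [655.7, -58.9, 145.9]
ee_rot: [0.005, 0.707, 0.707, 0.003]
force: [0.8, -0.5, 0.6]
grip_width: 0.797
grip_force: 0.0
```

>>> drive_tool:
  commands: "-0.283 -0.072 0 0 0 0 80;-0.283 -0.072 0 0 0 0 80;-0.283 -0.072 0 0 0 0 80;-0.283 -0.072 0 0 0 0 80;-0.283 -0.072 0 0 0 0 80;-0.283 -0.072 0 0 0 0 80;-0.283 -0.072 0 0 0 0 80;-0.283 -0.072 0 0 0 0 80;0 0 0 0 0 0 80;0 0 0 0 0 0 80;0 0 0 0 0 0 80"

```text
time_s: 20.42
eef_pos: [427.5, -116.2, 138.8]
ee_rot: [0.001, 0.707, 0.707, 0.0]
force: [0.2, 0.3, 0.8]
grip_width: 0.799
grip_force: 0.0
```

Run:
```python
from rig import *
from h import *
p=capture("scene"); b=p["pixels"][200:330,210:380]; a=p["pixels"][130:260,110:280]
cv2.imwrite("pics/e.png",cv2.resize(np.hstack([a,b]),None,fx=2.3,fy=2.3))
```

```text
(no output)
```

View pics/e.png

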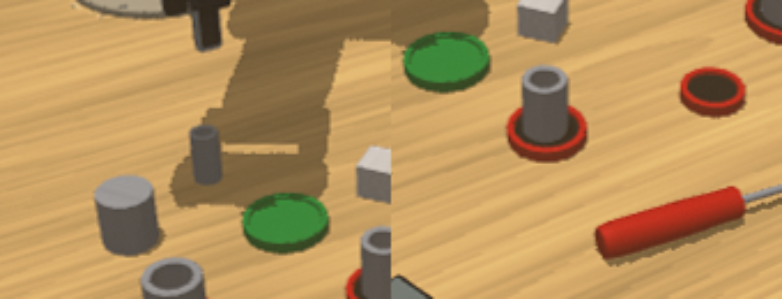

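The 36 mm sleeve stands in its nest at (547,105) in the crop. The 26 mm sleeve at (206,155) is next.

>>> drive_tool:
  commands: "0 0 -0.25 0 0 0 80;0 0 -0.25 0 0 0 80;0 0 -0.25 0 0 0 75;0 0 -0.2 0 0 0 70;0 0 -0.1 0 0 0 60;0 0 -0.03 0 0 0 60;0 0 0 0 0 0 15;0 0 0 0 0 0 15;0 0 0 0 0 0 15;0 0 0 0 0 0 15;0 0 0 0 0 0 15;0 0 0 0 0 0 15;0 0 0 0 0 0 15;0 0 0 0 0 0 15"
  force: 50

```text
time_s: 21.63
eef_pos: [427.5, -116.2, 31.0]
ee_rot: [0.001, 0.707, 0.707, 0.0]
force: [1.7, 0.8, 7.1]
grip_width: 0.278
grip_force: 49.6
```

>>> drive_tool:
  commands: "0 0 0.1 0 0 0 10;0 0 0.2 0 0 0 10;0 0 0.3 0 0 0 10;0 0 0.3 0 0 0 10;0 0 0 0 0 0 10;0 0 0 0 0 0 10"

```text
time_s: 22.13
eef_pos: [427.1, -116.1, 121.0]
ee_rot: [0.001, 0.707, 0.707, 0.0]
force: [-0.7, 0.4, -1.9]
grip_width: 0.278
grip_force: 49.4
```

>>> drive_tool:
  commands: "0.12 0.1 0 0 0 0 10;0.25 0.2 0 0 0 0 10;0.25 0.2 0 0 0 0 10;0.25 0.2 0 0 0 0 10;0.25 0.2 0 0 0 0 10;0.25 0.2 0 0 0 0 10;0.25 0.2 0 0 0 0 10;0.25 0.2 0 0 0 0 10;0.25 0.2 0 0 0 0 10;0.2 0.16 0 0 0 0 10;0.12 0.1 0 0 0 0 10;0.06 0.045 0 0 0 0 10;0 0 0 0 0 0 10;0 0 -0.2 0 0 0 10;0 0 -0.2 0 0 0 10;0 0 -0.2 0 0 0 10;0 0 -0.12 0 0 0 10;0 0 -0.05 0 0 0 10;0 0 0 0 0 0 10;0 0 0 0 0 0 10"

```text
time_s: 23.8
eef_pos: [677.1, 84.3, 43.8]
ee_rot: [0.0, 0.707, 0.707, 0.0]
force: [-1.0, -0.5, -0.5]
grip_width: 0.276
grip_force: 49.5
```

>>> drive_tool:
  commands: "0 0 -0.02 0 0 0 10;0 0 -0.01 0 0 0 10;0 0 -0.005 0 0 0 10;0 0 0 0 0 0 10;0 0 0 0 0 0 10"

```text
time_s: 24.22
eef_pos: [676.9, 84.6, 39.9]
ee_rot: [0.0, 0.707, 0.707, 0.0]
force: [-0.0, -0.2, -1.7]
grip_width: 0.274
grip_force: 49.5
```

>>> drive_tool:
  commands: "0 0 -0.008 0 0 0 10;0 0 -0.007 0 0 0 10;0 0 0 0 0 0 10;0 0 0 0 0 0 10"

```text
time_s: 24.55
eef_pos: [677.1, 84.6, 39.0]
ee_rot: [0.0, 0.707, 0.707, 0.0]
force: [-2.0, -0.1, 5.8]
grip_width: 0.273
grip_force: 50.0
```

Contact; release, retreat up and back.

>>> drive_tool:
  commands: "0 0 0 0 0 0 32;0 0 0 0 0 0 42;0 0 0 0 0 0 60;0 0 0 0 0 0 70;0 0 0 0 0 0 70;0 0 0 0 0 0 70;0 0 0.1 0 0 0 70;0 0 0.3 0 0 0 70;0 0 0.3 0 0 0 70;0 0 0.3 0 0 0 70;-0.2 -0.3 0.2 0 0 0 70;-0.2 -0.3 0.2 0 0 0 70;-0.2 -0.3 0.2 0 0 0 70;-0.2 -0.3 0 0 0 0 70;-0.2 -0.3 0 0 0 0 70;-0.2 -0.3 0 0 0 0 70;-0.2 -0.3 0 0 0 0 70;0 0 0 0 0 0 70;0 0 0 0 0 0 70"

```text
time_s: 26.13
eef_pos: [536.4, -126.7, 199.3]
ee_rot: [0.001, 0.708, 0.706, 0.0]
force: [-1.0, -0.1, -0.1]
grip_width: 0.703
grip_force: 0.0
```

Run:
```python
from rig import *
from h import *
p=capture("scene"); cv2.imwrite("pics/f.png",cv2.resize(p["pixels"],(800,600)))
```

```text
(no output)
```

View pics/f.png

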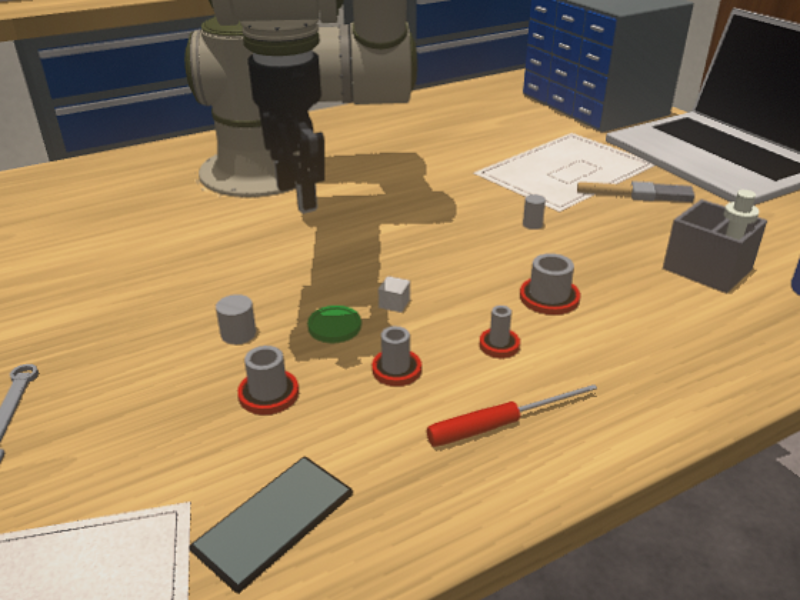

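All four sleeves stand upright in their nests, at (551,280), (266,377), (396,352) and (500,332). The slugs at (236,318) and (534,212) haven't moved, and the arm is clear.

```bash
python3 -c "
from rig import finish_job
print(finish_job())"
```

```text
the job is handed in; nothing more can be done
None
```

All four sleeves are standing upright in their matching red nests, the slugs were left where they were, and the job was handed in at about 26 s of the 96 s allowed; no verdict was returned.

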